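# Slide the specimen plate out over the camera lens and hold it

## Robot

A 6-joint arm with a two-finger parallel gripper is mounted at the origin on the work surface. World frame = base frame: x ahead of the robot, y to its left, z up, the work surface at z = 0. Lengths are in m, angles in rad, forces in N, time in s.
With the tool pointing down it reaches from about 0.275 to 0.75 m from the base axis. Payload 10.2 kg.
Tool frame: the origin (TCP) lies on the centre line of the jaws, within the pads' length; the fingertips stand 8 mm ahead of it and the grasp point (between the pads) lies 11 mm behind it; x points along the fingers, y is the direction in which the jaws open and shut, and the axes are right-handed (so a half turn about x gives the same grasp; the last joint's range is limited). The gripper opens to 88 mm and grips with 3 to 60 N. Pads are 18 mm wide; open, the fingers measure 123 mm over their backs; the gripper's body (75 mm by 187 mm) begins 45 mm behind the grasp point.
Start: joints at [-1.369, 0.313, 1.498, -0, 1.331, -0.223], TCP at [0.216, -0.478, 0.247] pointing down, gripper open.
Joint ranges: [-2.94, 2.94], [-0.97, 2.17], [0.19, 2.56], [-1.23, 4.37], [0.02, 3.11], [-2.88, 2.88]. Speed limits (rad/s): [2.39, 2.39, 3.01, 3.14, 3.14, 3.14].

## Interface

Orientations are given as [roll, pitch, yaw] about the fixed x, y, z axes, in that order (R = Rz(yaw) Ry(pitch) Rx(roll)).
In Python, from plant import arm, optics gives the robot as it stands. The module is installed in compiled form; this text tells all that it offers. Calls block until the motion is done:
- arm.move_ptp(position, orientation): joint-space move of the TCP to a pose.
- arm.move_straight(position, rot=None, rate=0.15): straight line of the TCP; rot=None keeps the orientation; rate is the mean speed in m/s.
- arm.move_joints(angles): joint-space move.
- arm.move_gripper(opening, squeeze=None): finger opening in m; squeeze is the grip in N (None keeps the last); returns when the fingers have stopped.
- arm.sleep(seconds).
- arm.solve_ik(position, orientation): joint angles nearest the present ones, or None.
- optics.get_image(name): name is "scene" or "top" or "wrist"; returns the picture (384x512x3 uint8, red, green, blue); there is no depth.
- optics.calibration(name): a dict with "mtx" (3x3 intrinsics, pixels), "extrinsics" (4x4, takes a point from camera to world coordinates). Camera axes: x right, y down, z forward; pixel columns grow to the right and rows downward; lengths in m; the calibration is good to about 2 mm. The wrist camera is an equidistant fisheye: a pixel r from the principal point sees the ray r / f radians off the axis. A picture is of the moment at which its call begins: read the wrist's pose just before it. calibration takes no time and is no camera call; for the wrist camera it gives the pose at the moment of the call.
A pose or a line that the arm cannot do raises arm.MotionError and nothing moves.
- arm.finish_job(): hands the job in, once; it reports no verdict.
Readings, each from a call of its own:
- arm.read_time(): time.
- arm.read_joint_pos(): joint angles.
- arm.read_qvel(): joint speeds.
- arm.read_joint_torque(): joint torques, N m.
- arm.read_ee_pos(): TCP position.
- arm.read_orientation(): TCP orientation.
- arm.read_ft_force(): force on the tool from outside, world axes, zero at the start.
- arm.read_ft_torque(): the same for the moment, N m.
- arm.read_grip_width(): finger opening in m.
Only numpy, scipy, OpenCV 4.12 (cv2) and the standard library are available. Lean on these libraries where they do the work, as an engineer would, in place of code of your own. Each camera call takes 0.05 s, during which the arm holds its last target.

## Task

Fold the stand's dust cover up about its hinge until it stands upright, and leave it standing so. Then slide the dark specimen plate outward along the stand, without lifting it off, until its outer end edge is in line with the upright marker blade beside its path; so far out it would tip off by itself, so finish while still holding it there, level and still. Leave the jar, the beaker and the slide box alone.

Things in the scene. Friction and masses are not known exactly. Their poses are not given: they have to be found in the camera images.
- stand_edge (a point): Middle of the white fixed stand's outward top edge, 70 mm above the bench. Axes: x level, outward (the plate's sliding direction); y level, sideways, away from the cover's hinge; z up. The deck spans x -200 to 0, y -100 to +80 mm. Two 6 mm high guide strips at y = -51.5 and +51.5 mm leave the 90 mm wide plate 3 mm of play each side.
- cover_hinge (a point): Point on the cover's hinge line, fixed to the stand, 95 mm above the bench, level with the pull tab along the line. Axes as stand_edge: the hinge line runs along x; the shut cover extends toward +y.
- cover (a joint): Angle of the grey dust cover: 0 shut (level), 1.571 upright, stops at 1.9; starts at 0 to 0.3. Stiff hinge: it stays where left; about 2 N at the tab moves it. Panel 118 mm along the hinge, 4 mm thick, free edge 154 mm from the hinge line. A lip at its outward end hangs 18 mm below it in front of the plate's outer edge and bars the plate until the cover is up.
- cover_tab (a point): Grip point on the cover's black pull tab, 185 mm from the hinge line, 12 mm from its end: a tongue in the cover's plane, 16 mm wide along the hinge, 8 mm thick, 43 mm out past the middle of the free edge. Axes turn with the cover: x along the hinge, y outward along the tab, z normal. Gripped across its 16 mm from above it turns between the pads, so the tool may stay pointing down.
- carrier_fin (a point): Centre of the upright grip fin at the tail of the loose dark metal plate: 12 mm thick along x, 44 mm wide along y, 42 mm high above the plate's top (this point is half-way up). Plate 240 x 90 x 8 mm, 0.3 to 0.6 kg, centre of mass about mid-length; fin 17 mm from the tail end, 223 mm from the outer edge. Axes: x toward the outer end, y sideways, z up.
- carrier_edge (a point): Middle of the outer end edge of the specimen plate, on its top face. Same axes as the fin. With the plate flat on the stand it is 78 mm above the bench. It starts about level with the stand's outward end, under the cover.
- marker (a point): Middle of the upright aluminium marker blade at plate-top height (78 mm). Blade 4 mm thick along the slide, 14 mm wide, top 113 mm above the bench; it stands on the camera housing beside the plate's path, 64 mm from its centreline toward the stand's +y, 145 to 185 mm out from the stand's end. Axes as stand_edge; the plate's outer edge must come to x = 0 here.
- viewer: Fixed white camera housing on the bench below the plate's path, 110 x 120 x 28 mm, with a lens tube looking up, its top 45 mm above the bench (25 mm below the plate). Origin on the bench under the plate's centreline, in line with the marker blade. Axes as stand_edge.
- carrier: The specimen plate itself; origin in the middle of its underside, axes as for the fin.
- jar: Bystander: small amber jar with a white cap, 52 mm across, 85 mm high; origin at the centre of its underside. Leave alone.
- beaker: Bystander: open glass beaker, 64 mm across, 75 mm high; origin at the centre of its underside. Leave alone.
- slide_box: Bystander: flat blue slide box 100 x 85 x 34 mm; origin at the centre of its underside. Leave alone.
Things that resemble listed ones, but are neither listed nor needed, are in the scene too. Leave any pink or yellow look-alike of the viewer alone.

How it is judged:
On the way:
1. the cover is folded upright (within 11 degrees) while the plate is still well short of the marker (40 mm or more) (value of joint cover between 1.37 and 1.77 rad and x of carrier_edge in the frame of marker below -0.04 m), for 0.2 s.
At the end, for the whole second after the job is handed in: Fingers press the plate (>1 N); its outer edge is within 6 mm of the marker along the slide, 12 mm sideways, 8 mm in height; tilt under 3 degrees, still, not on the camera housing; cover let go, within 11 degrees of upright (value of joint cover between 1.37 and 1.77 rad and x of carrier_edge in the frame of marker between -0.006 and 0.006 m and y of carrier_edge in the frame of stand_edge between -0.012 and 0.012 m and height (world z) of carrier_edge between 0.07 and 0.086 m and angle between carrier's own z axis and vertical below 0.05 rad and contact force between the fingers and carrier above 1 N and contact force between the fingers and cover below 0.2 N and contact force between carrier and viewer below 0.3 N and linear speed of carrier below 0.02 m/s); the arm keeps its last pose, push and grip.
It fails at once if the plate tips by more than 8.6 degrees (angle between carrier's own z axis and vertical above 0.15 rad).
It fails at once if a bystander is moved by more than 30 mm (distance of any of jar, beaker, slide_box from where it was at the start of the episode above 0.03 m).
It fails at once if the plate is lifted more than 30 mm off the stand (height (world z) of carrier_edge above 0.108 m or height (world z) of carrier above 0.1 m).
It also fails if it takes over 50 s, if anything falls off the work surface, if the arm or the gripper's body presses on something with over 40 N, if the wrist force passes 120 N, or if a joint passes its speed limit or range.

## Working session

There is one attempt and no reset: what is moved stays moved. The work goes in short steps, each a Python script; the robot and the scene stay as the last script left them, time stands still between calls to the robot, and variables do not carry over. Pictures are saved under pics/ and viewed, and the job is handed in when it is done.

```bash
mkdir -p pics; python3 - <<'E'
from plant import arm, optics
import cv2
for n in ("scene","top","wrist"):
    im=optics.get_image(n); cv2.imwrite(f"pics/{n}0.png",im[:,:,::-1])
    c=optics.calibration(n); print(n,c["mtx"].round(1).tolist(),c["extrinsics"].round(4).tolist())
print(arm.read_time(),arm.read_orientation(),arm.read_ee_pos())
E
```

```text
scene [[422.3, 0.0, 259.6], [0.0, 422.3, 189.2], [0.0, 0.0, 1.0]] [[-0.3026, 0.8212, -0.4838, 1.1187], [0.9531, 0.2636, -0.1487, 0.1211], [0.0055, -0.5061, -0.8625, 1.1237], [0.0, 0.0, 0.0, 1.0]]
top [[376.5, 0.0, 255.5], [0.0, 376.5, 191.0], [0.0, 0.0, 1.0]] [[-0.0144, -0.9887, 0.1493, 0.387], [-0.9994, 0.0098, -0.0319, -0.0585], [0.03, -0.1497, -0.9883, 0.9614], [0.0, 0.0, 0.0, 1.0]]
wrist [[297.3, 0.0, 264.3], [0.0, 297.3, 192.2], [0.0, 0.0, 1.0]] [[0.412, -0.872, -0.2645, 0.2842], [-0.9112, -0.3943, -0.1192, -0.447], [-0.0004, 0.2901, -0.957, 0.3838], [0.0, 0.0, 0.0, 1.0]]
0.15 [-1.78452954  1.56983655  1.78189851] [ 0.21633007 -0.47817616  0.24630296]
```

View pics/top0.png

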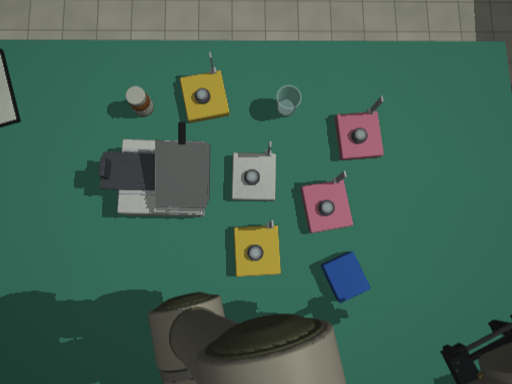

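View pics/scene0.png

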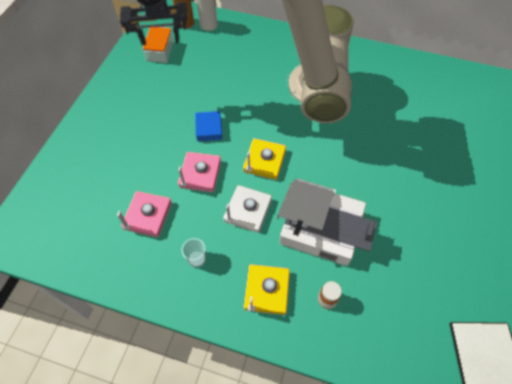

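View pics/wrist0.png

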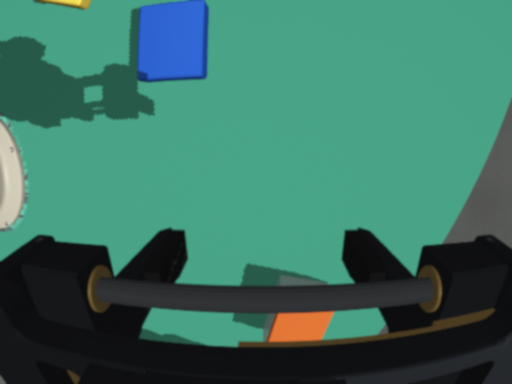

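The top view shows the stand at about (165,178) px, with outward pointing right (−y world), the tab at (182,132), the fin at (106,168) and the white viewer at (253,177) with its blade at (269,148). I'll enlarge it.

```bash
python3 - <<'E'
import cv2
im=cv2.imread("pics/top0.png")
cv2.imwrite("pics/c1.png",cv2.resize(im[115:225,90:220],None,fx=6,fy=5.4*6/5.4,interpolation=cv2.INTER_CUBIC)[:600*2])
cv2.imwrite("pics/c1.png",cv2.resize(im[118:222,92:222],None,fx=5.7,fy=5.7,interpolation=cv2.INTER_CUBIC))
cv2.imwrite("pics/c2.png",cv2.resize(im[130:210,220:300],None,fx=7,fy=7,interpolation=cv2.INTER_CUBIC))
im=cv2.imread("pics/scene0.png")
cv2.imwrite("pics/c3.png",cv2.resize(im[170:270,220:385],None,fx=4.8,fy=4.8,interpolation=cv2.INTER_CUBIC))
E
```

```text
(no output)
```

View pics/c1.png

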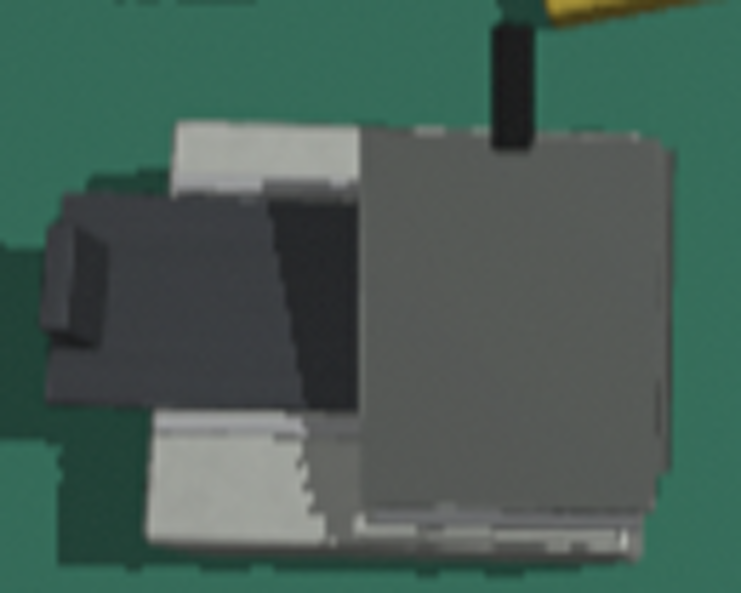

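View pics/c2.png

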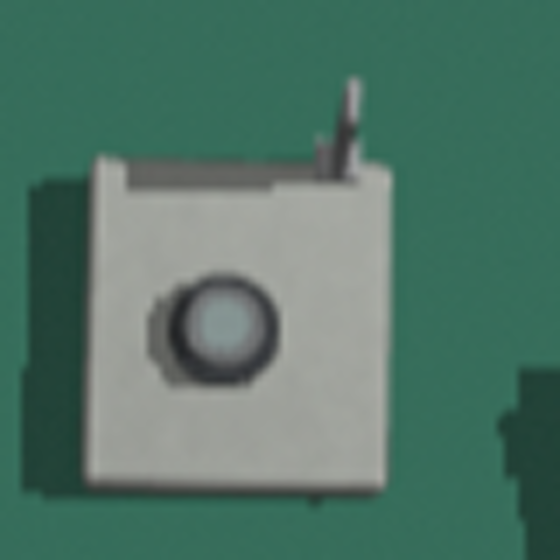

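View pics/c3.png

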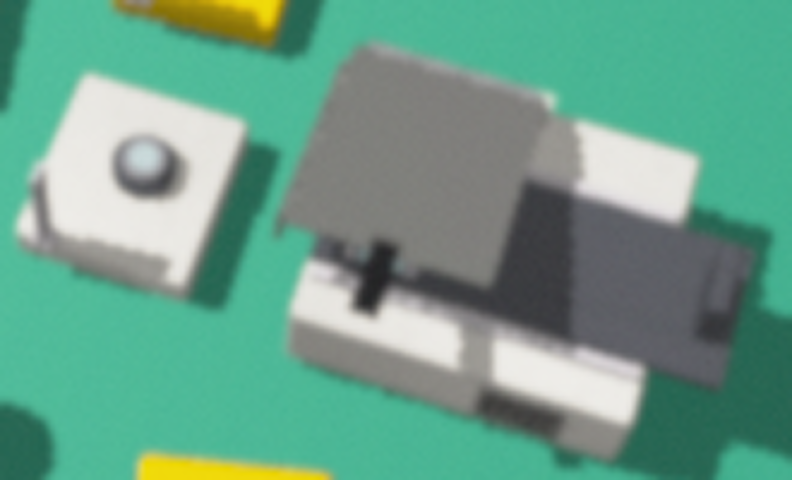

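```bash
cat > h.py <<'E'
import numpy as np
from plant import arm, optics
def proj(cal,P):
    K=cal["mtx"];T=np.linalg.inv(cal["extrinsics"]);p=T[:3,:3]@np.asarray(P)+T[:3,3]
    return np.array([K[0,0]*p[0]/p[2]+K[0,2],K[1,1]*p[1]/p[2]+K[1,2]])
def unproj(cal,uv,z):
    K=cal["mtx"];E=cal["extrinsics"];d=E[:3,:3]@np.array([(uv[0]-K[0,2])/K[0,0],(uv[1]-K[1,2])/K[1,1],1])
    return E[:3,3]+d*(z-E[2,3])/d[2]
def fish(cal,uv,z):
    K=cal["mtx"];E=cal["extrinsics"];x=(uv[0]-K[0,2])/K[0,0];y=(uv[1]-K[1,2])/K[1,1];r=np.hypot(x,y)+1e-12
    d=E[:3,:3]@np.array([x/r*np.sin(r),y/r*np.sin(r),np.cos(r)]);return E[:3,3]+d*(z-E[2,3])/d[2]
def fproj(cal,P):
    K=cal["mtx"];T=np.linalg.inv(cal["extrinsics"]);p=T[:3,:3]@np.asarray(P)+T[:3,3]
    rr=np.hypot(p[0],p[1]);a=np.arctan2(rr,p[2]);return np.array([K[0,0]*a*p[0]/rr+K[0,2],K[1,1]*a*p[1]/rr+K[1,2]])
E
cat > fit.py <<'E'
from h import *
from scipy.optimize import least_squares
top,sc=optics.calibration("top"),optics.calibration("scene")
A=lambda x,y:((x+.5)/5.7-.5+92,(y+.5)/5.7-.5+118)
C=lambda x,y:((x+.5)/4.8-.5+220,(y+.5)/4.8-.5+170)
def S(p,x,y,z):
    c,s=np.cos(p[2]),np.sin(p[2]);return np.array([p[0]+c*x-s*y,p[1]+s*x+c*y,z])
def Cov(p,u,v): # u along hinge, v along cover
    return S(p,p[5]+u,p[4]+v*np.cos(p[3]),.095+v*np.sin(p[3]))
obs=[("D",(-.2,.08),0,A(175,121)),("D",(-.2,-.1),0,A(148,541)),
("D",(-.2,-.1),1,C(698,157)),("D",(-.2,.08),1,C(645,372)),("D",(0,.08),1,C(292,318)),
("C",(-.059,.154),0,A(360,127)),("C",(.059,.154),0,A(666,143)),("C",(0,.197),0,A(513,24)),
("C",(-.059,.154),1,C(495,285)),("C",(.059,.154),1,C(285,215)),("C",(0,.197),1,C(366,312)),
("F",(0,0),0,A(59,278))]
def res(p):
    r=[]
    for k,a,c,uv in obs:
        P=S(p,*a,.07) if k=="D" else Cov(p,*a) if k=="C" else S(p,p[6],p[7],.120)
        r+=list(proj((top,sc)[c],P)-uv)
    return np.array(r)
s=least_squares(res,[.4,0,-1.57,.2,-.08,-.06,-.22,0],loss="soft_l1");p=s.x
print("X,Y,yaw,ang,hy,hx,finx,finy",p.round(4));print(res(p).reshape(-1,2).round(1).tolist())
print("tab",Cov(p,0,.185),"fin",S(p,p[6],p[7],.1))
B=lambda x,y:((x+.5)/7-.5+220,(y+.5)/7-.5+130)
for n,P in (("blade top",unproj(top,B(355,82),.113)),("sc blade top",unproj(sc,C(38,175),.113)),("lens",unproj(top,B(222,325),.045))):
    d=P-S(p,0,0,0);c,q=np.cos(p[2]),np.sin(p[2]);print(n,P.round(3),"stand",(c*d[0]+q*d[1]).round(4),(-q*d[0]+c*d[1]).round(4))
np.save("p.npy",p)
E
python3 fit.py
```

```text
X,Y,yaw,ang,hy,hx,finx,finy [ 5.6930e-01  3.6800e-02 -1.5895e+00  2.6480e-01 -9.2400e-02 -4.4600e-02
 -2.2330e-01  2.0000e-04]
[[-0.8, -0.2], [-0.4, 0.3], [0.4, -1.1], [-2.1, 10.5], [-0.8, -0.6], [0.1, 1.2], [-0.9, -1.0], [-0.5, 0.2], [-0.7, -0.3], [-0.7, 1.1], [-0.0, -0.5], [0.0, 0.0]]
tab [0.65635021 0.07982232 0.1434171 ] fin [0.57371115 0.26005024 0.1       ]
blade top [ 0.632 -0.122  0.113] stand 0.1576 0.0655
sc blade top [ 0.629 -0.12   0.113] stand 0.1556 0.0624
lens [ 0.563 -0.078  0.045] stand 0.1151 -0.0041
```

```bash
cat >> h.py <<'E'
from scipy.spatial.transform import Rotation as Ro
import cv2
p=np.load("p.npy")
def S(x,y,z):
    c,s=np.cos(p[2]),np.sin(p[2]);return np.array([p[0]+c*x-s*y,p[1]+s*x+c*y,z])
def rpy(sgn=1):
    y=sgn*np.array([np.cos(p[2]),np.sin(p[2]),0]);x=np.array([0,0,-1.]);
    return Ro.from_matrix(np.c_[x,y,np.cross(x,y)]).as_euler("xyz")
def snap(n,f):
    c=optics.calibration(n);im=optics.get_image(n);cv2.imwrite(f"pics/{f}.png",cv2.resize(im[:,:,::-1],None,fx=1.5,fy=1.5,interpolation=cv2.INTER_CUBIC));return c
E
python3 - <<'E'
from h import *
R=Ro.from_euler("xyz",arm.read_orientation()).as_matrix();print(R.round(2))
c=optics.calibration("wrist");off=R.T@(c["extrinsics"][:3,3]-arm.read_ee_pos());print("cam off tool",off.round(3))
sgn=1 if R[:,1]@[np.cos(p[2]),np.sin(p[2]),0]>0 else -1
print(sgn)
o=rpy(sgn);q=S(p[5],p[4]+.185*np.cos(p[3]),.095+.185*np.sin(p[3])-.011+.10)
print(arm.solve_ik(q,o))
for t in (.25,.28,.30): print(arm.solve_ik(S(p[5],p[4],t),o))
print(arm.solve_ik(S(-.067,0,.094),o),arm.solve_ik(S(-.223,0,.094),o))
arm.move_ptp(q,o); arm.move_gripper(.05,20)
print(arm.read_time(),arm.read_ee_pos(),q)
np.save("sgn.npy",sgn)
snap("wrist","w1")
c=optics.calibration("wrist")
for n,P in (("tab",S(p[5],p[4]+.185*np.cos(p[3]),.095+.185*np.sin(p[3]))),("tabend",S(p[5],p[4]+.197*np.cos(p[3]),.095+.197*np.sin(p[3]))),("stand",S(0,.08,.07)),("m",S(.157,.064,.113)),):print(n,(fproj(c,P)*1.5).round())
E
```

```text
[[-0.    0.41 -0.91]
 [ 0.   -0.91 -0.41]
 [-1.   -0.   -0.  ]]
cam off tool [-0.137 -0.001 -0.075]
1
[-0.05579475  0.63427984  1.04687754  0.          1.46043527  1.53367688]
[-0.0698434   0.2219764   1.60796077  0.          1.31165549  1.51962822]
[-0.0698434   0.20034701  1.55569356  0.          1.38555208  1.51962822]
[-0.0698434   0.18867764  1.5181277   0.          1.43478731  1.51962822]
[-2.19523320e-02  5.88060339e-01  1.50656212e+00 -4.44089210e-16
  1.04697020e+00  1.56751930e+00] [ 2.39523145e-01  6.84384818e-01  1.33486674e+00 -4.44089210e-16
  1.12234109e+00  1.82899477e+00]
3.375 [0.65633983 0.0798374  0.23240524] [0.65635021 0.07982232 0.2324171 ]
tab [397. 299.]
tabend [397. 279.]
stand [461. 274.]
m [679. 313.]<sys>:0: UserWarning: Gimbal lock detected. Setting third angle to zero since it is not possible to uniquely determine all angles.
```

View pics/w1.png

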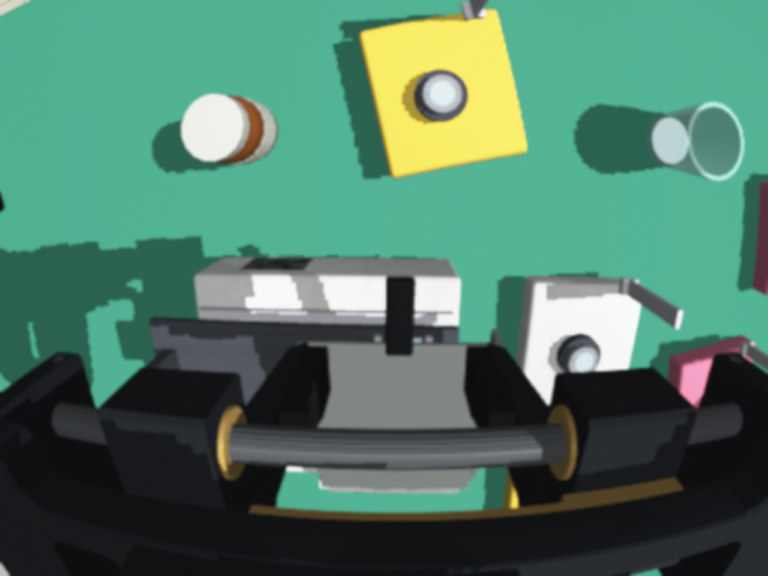

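The tab end is at (399,277), where (397,279) was predicted, and the stand corner is at (461,275), which matches. Next I'll grip the tab and fold the cover.

```bash
python3 -W ignore - <<'E'
from h import *
def T(t): return S(p[5],p[4]+.185*np.cos(t),.095+.185*np.sin(t)-.011)
arm.move_straight(T(p[3]),rate=.12); arm.move_gripper(0,15)
print(arm.read_time(),arm.read_grip_width(),arm.read_ft_force().round(1))
for t in np.linspace(p[3],np.pi/2,9)[1:]:
    arm.move_straight(T(t),rate=.1); print(round(t,2),arm.read_ft_force().round(1),np.round(arm.read_grip_width(),4),(arm.read_ee_pos()-T(t)).round(4))
print(arm.read_time())
snap("wrist","w2");snap("scene","s2");snap("top","t2")
E
```

```text
5.025 0.015573510431894033 [-0.8 -6.3  1.3]
0.43 [-0.8 -5.9  0.2] 0.0155 [-0.0001 -0.0012  0.0004]
0.59 [-1.4 -4.7 -0.8] 0.0156 [-0.0004 -0.001   0.0003]
0.75 [-2.7 -5.7 -1.8] 0.0157 [-0.0007 -0.0007  0.0001]
0.92 [-3.3 -4.5 -2.5] 0.0153 [-0.0011 -0.0004 -0.0001]
1.08 [-3.6 -3.5 -4.5] 0.0156 [-0.0014 -0.     -0.0003]
1.24 [ -4.8  -0.9 -10.6] 0.0157 [-0.001   0.0003 -0.0007]
1.41 [ -3.2   4.7 -14.3] 0.016 [-0.0003  0.0006 -0.0006]
1.57 [ -1.1   7.2 -14.2] 0.0159 [ 0.0003  0.0009 -0.0004]
8.625
```

View pics/w2.png

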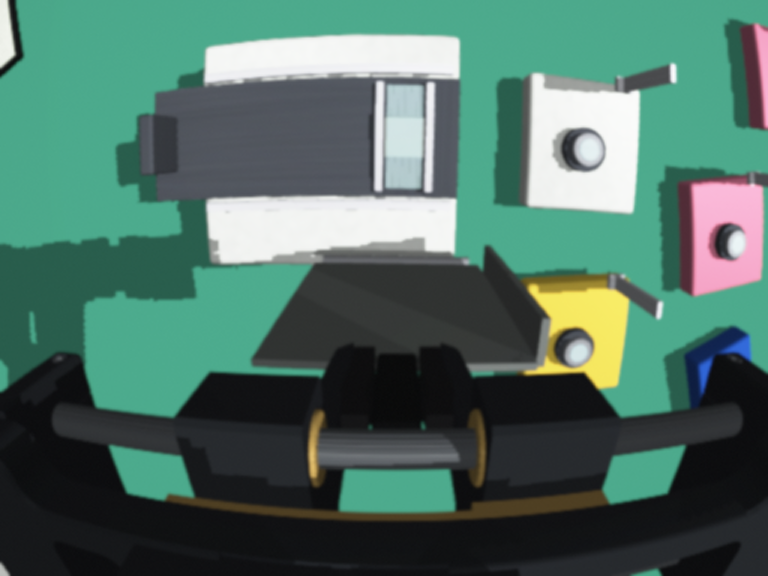

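View pics/s2.png

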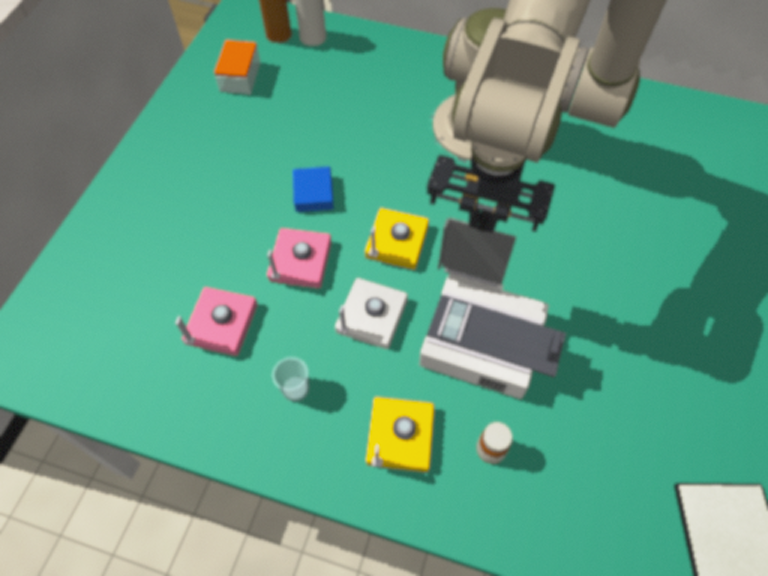

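View pics/t2.png

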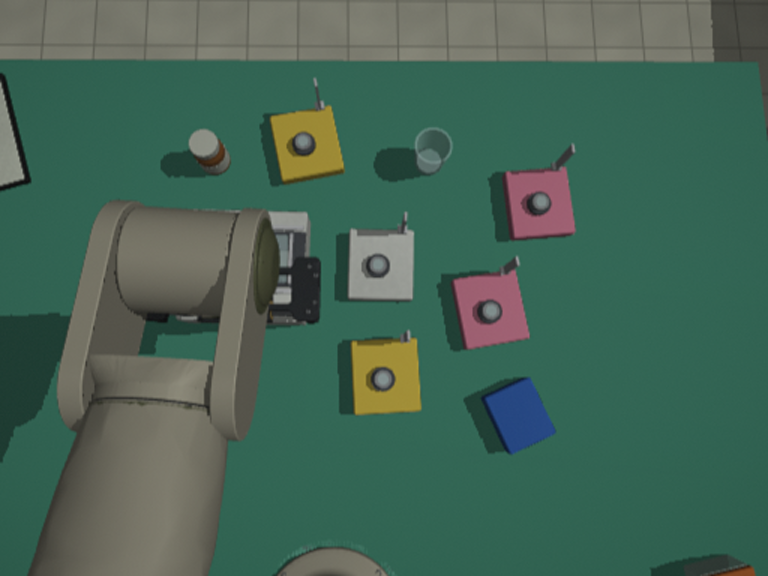

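The cover stands upright and the wrist view shows the plate, the stand edge and the white viewer's blade. I'll release, rise, and take sharper measurements.

```bash
python3 -W ignore - <<'E'
from h import *
arm.move_gripper(.05)
q=arm.read_ee_pos(); arm.move_straight(q+[0,0,.06],rate=.15)
c=optics.calibration("wrist");im=optics.get_image("wrist")[:,:,::-1];np.save("c3.npy",c,allow_pickle=True)
cv2.imwrite("pics/w3.png",im)
cv2.imwrite("pics/w3a.png",cv2.resize(im[40:200,270:470],None,fx=4,fy=3.7*4/3.7,interpolation=cv2.INTER_CUBIC)[:600])
cv2.imwrite("pics/w3b.png",cv2.resize(im[60:250,90:290],None,fx=3.1,fy=3.1,interpolation=cv2.INTER_CUBIC))
for n,P in (("edge0",S(0,0,.078)),("st",S(0,.08,.07)),("st-",S(-.2,.08,.07)),("mt",S(.157,.064,.113)),("mb",S(.157,.064,.028)),("fin",S(-.223,0,.12)),("tabend",S(p[5],p[4],.292)),("lipcorner",S(p[5]+.059,p[4],.249)),("inner",S(p[5]-.059,p[4],.249))):print(n,fproj(c,P).round(1))
print(arm.read_time())
E
```

```text
edge0 [299.1  91.2]
st [298.4  33. ]
st- [150.9  39.7]
mt [422.   50.7]
mb [395.5  58.4]
fin [120.2  97.1]
tabend [264.8 224.8]
lipcorner [339.6 202.6]
inner [189.7 202.6]
10.0333
```

View pics/w3a.png

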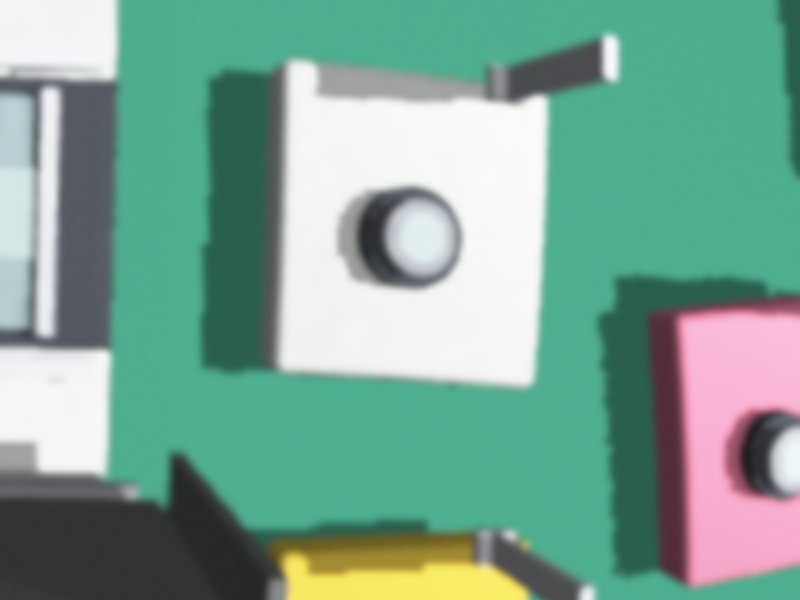

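View pics/w3b.png

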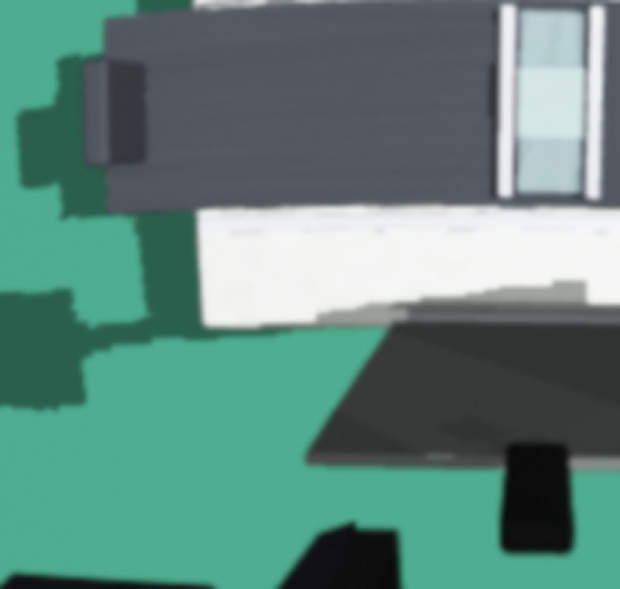

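View pics/w3.png

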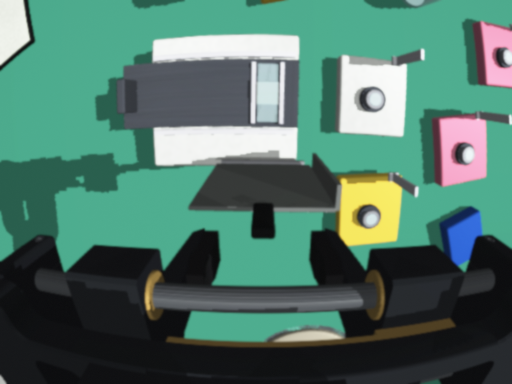

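Measured here: the blade's top face is at about (422.1,54.1), the plate's outer edge at about (298,91), and the fin top at about (120.6,95.8). I'll convert these to stand coordinates.

```bash
python3 -W ignore - <<'E'
from h import *
c=np.load("c3.npy",allow_pickle=True).item()
def st(P):
    d=P-S(0,0,0);a,b=np.cos(p[2]),np.sin(p[2]);return np.round([1e3*(a*d[0]+b*d[1]),1e3*(-b*d[0]+a*d[1])],1)
A=lambda x,y:(270+(x+.5)/4-.5,40+(y+.5)/4-.5)
B=lambda x,y:(90+(x+.5)/3.1-.5,60+(y+.5)/3.1-.5)
for n,uv,z in (("blade top",A(610,58),.113),("edge +y",A(116,84),.078),("edge mid",A(114,215),.078),("edge -y",A(109,346),.078),("deck edge -y",A(108,410),.07),("deck edge +y",A(117,40),.07),("fin",B(96,112),.12),("tail +",B(107,18),.078),("tail -",B(107,211),.078),("deck -200-100",B(205,326),.07),("tab end",B(537,548),.292),("cov in",B(307,460),.249)):print(n,st(fish(c,uv,z)))
E
```

```text
blade top [157.1  59.4]
edge +y [-0.8 40.4]
edge mid [-1.3 -2.9]
edge -y [ -2.4 -45.9]
deck edge -y [ -1.5 -68.1]
deck edge +y [ 0.5 56.7]
fin [-222.3    1.6]
tail + [-237.4   46.4]
tail - [-240.7  -41.5]
deck -200-100 [-198.7  -97.6]
tab end [ -45.8 -100.5]
cov in [-104.8  -96.9]
```

```bash
python3 -W ignore - <<'E'
from h import *
p[2]+=-0.010; np.save("p.npy",p)
o=rpy(1)
arm.move_straight(S(-.2227,.001,.30),o,rate=.25)
arm.move_straight(S(-.2227,.001,.092),rate=.18)
print(arm.read_ft_force().round(1))
arm.move_gripper(0,40)
print(arm.read_time(),arm.read_grip_width(),arm.read_ft_force().round(1),arm.read_ee_pos())
snap("scene","s4");snap("top","t4");snap("wrist","w4")
E
```

```text
[-0.   0.6  0.7]
12.9667 0.011780287019852117 [-0.4  1.2  0.2] [0.57671176 0.2595429  0.09207699]
```

View pics/w4.png

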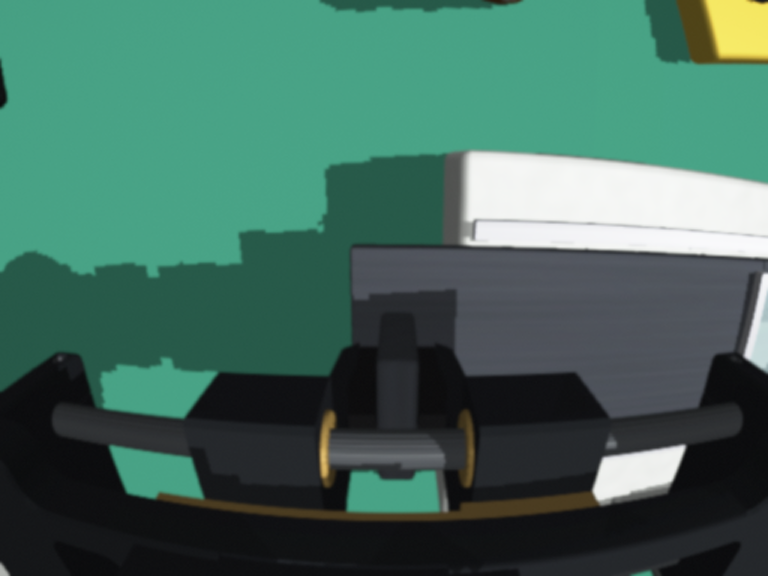

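View pics/s4.png

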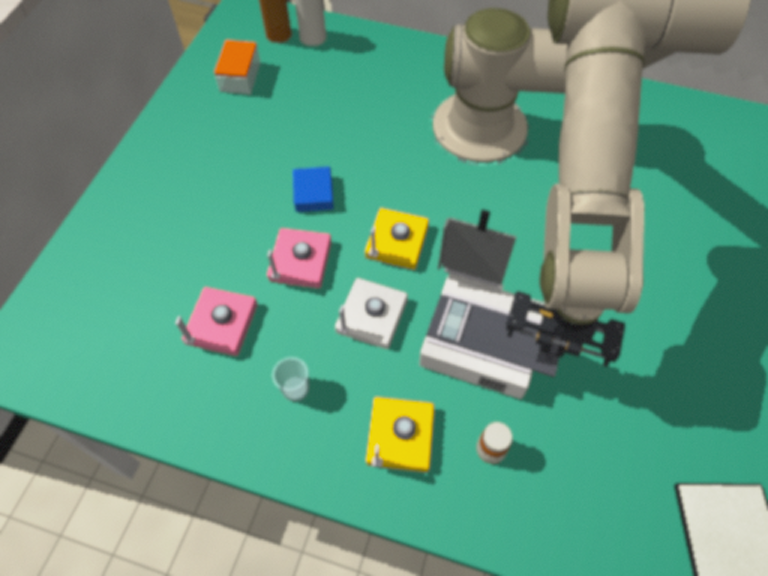

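View pics/t4.png

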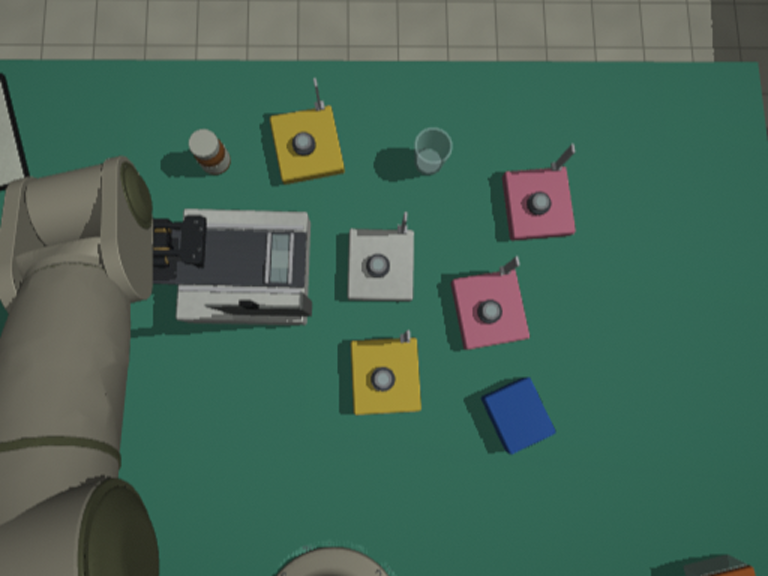

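```bash
python3 -W ignore - <<'E'
from h import *
from scipy.optimize import least_squares
o=rpy(1);D=[]
for x in (-.22,-.1,-.03):
  for y in (-.1,0,.05):
    for z in (.09,.15,.3):
      q=arm.solve_ik(S(x,y,z),o)
      if q is not None: P=S(x,y,z);D.append((np.hypot(P[0],P[1]),P[2],q[1],q[1]+q[2]))
D=np.array(D)
f=lambda a:np.r_[a[0]*np.sin(D[:,2])+a[1]*np.sin(D[:,3])+a[2]*np.cos(D[:,3])+a[3]-D[:,0],a[0]*np.cos(D[:,2])+a[1]*np.cos(D[:,3])-a[2]*np.sin(D[:,3])+a[4]-D[:,1]]
s=least_squares(f,[.35,.35,0,0,0]);print(s.x.round(4),abs(s.fun).max())
sc,tp=optics.calibration("scene"),optics.calibration("top")
q=arm.read_ee_pos()
for d in (.2,.25,.3,.35): print(d,(proj(sc,q+[0,0,d])*1.5).round(),(proj(tp,q+[0,0,d])*1.5).round())
E
```

```text
[ 0.4315  0.3968  0.0361  0.0152 -0.035 ] 0.0011788157503482694
0.2 [582. 292.] [100. 216.]
0.25 [591. 275.] [ 79. 204.]
0.3 [601. 256.] [ 55. 190.]
0.35 [613. 235.] [ 26. 173.]
```

```bash
python3 -W ignore - <<'E'
from h import *
for k in (.04,.08):
    arm.move_straight(S(-.2227+k,.001,.092),rate=.06);print(k,arm.read_ft_force().round(1),arm.read_ft_torque().round(2),arm.read_grip_width())
print(arm.read_time())
snap("scene","s5");snap("top","t5")
E
```

```text
0.04 [ 0.6 -4.5  2.2] [-0.6   0.01 -0.07] 0.01163801763765836
0.08 [-1.4 -5.5  3.3] [-0.65  0.06 -0.02] 0.011651628171316267
14.75
```

View pics/s5.png

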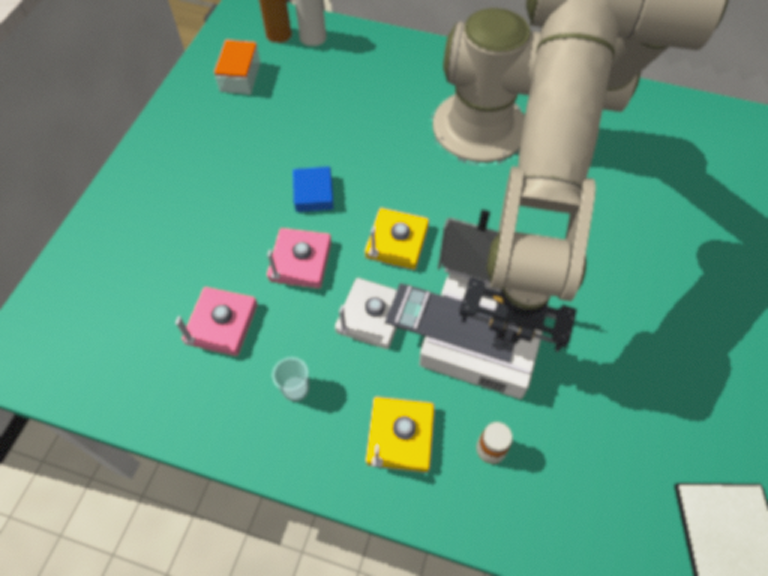

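View pics/t5.png

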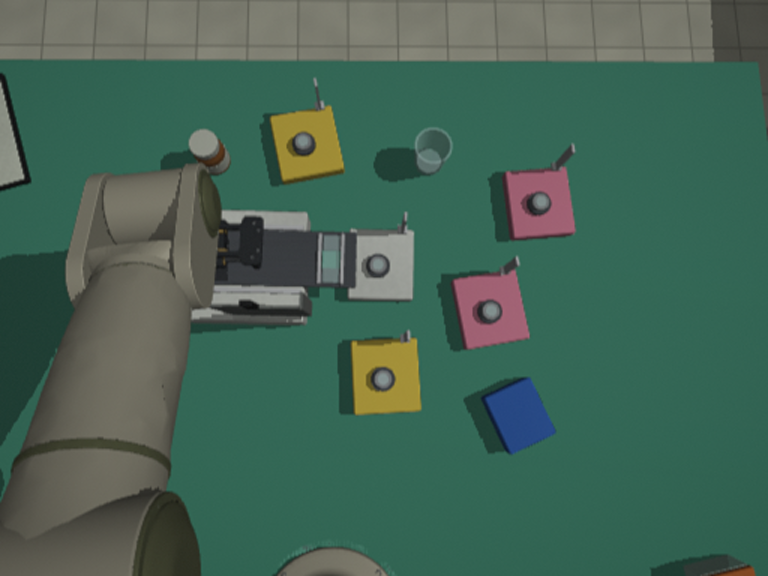

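Plate is sliding level, and the cover is still upright. I'll continue in steps while watching for arm contact with the cover.

```bash
python3 -W ignore - <<'E'
from h import *
for k in (.10,.12,.135,.147):
    arm.move_straight(S(-.2227+k,.001,.092),rate=.05);print(k,arm.read_ft_force().round(1),arm.read_ft_torque().round(2),arm.read_joint_torque().round(1))
print(arm.read_time())
for n in("scene","top","wrist"):
    im=optics.get_image(n)[:,:,::-1];cv2.imwrite(f"pics/{n}6.png",im)
    np.save(f"c6{n}.npy",optics.calibration(n),allow_pickle=True)
    a={"scene":(160,270,190,340),"top":(120,230,130,290),"wrist":(60,250,300,512)}[n]
    cv2.imwrite(f"pics/{n}6c.png",cv2.resize(im[a[0]:a[1],a[2]:a[3]],None,fx=3 if n=="wrist" else 5,fy=3 if n=="wrist" else 5,interpolation=cv2.INTER_CUBIC))
E
```

```text
0.1 [-0.8 -2.1  4.6] [-0.32  0.13  0.01] [  1.2 -48.3 -21.3   0.5  -0.3  -0. ]
0.12 [-0.8 -4.   4.4] [-0.43  0.09 -0.04] [  1.5 -47.6 -20.9   0.6  -0.2  -0. ]
0.135 [-1.1 -2.3  4.5] [-0.31  0.12  0.02] [  1.1 -47.1 -20.7   0.5  -0.2  -0. ]
0.147 [-0.4 -1.   5.1] [-0.19  0.06  0.02] [  0.6 -46.7 -20.5   0.3  -0.2  -0. ]
16.7917
```

View pics/scene6c.png

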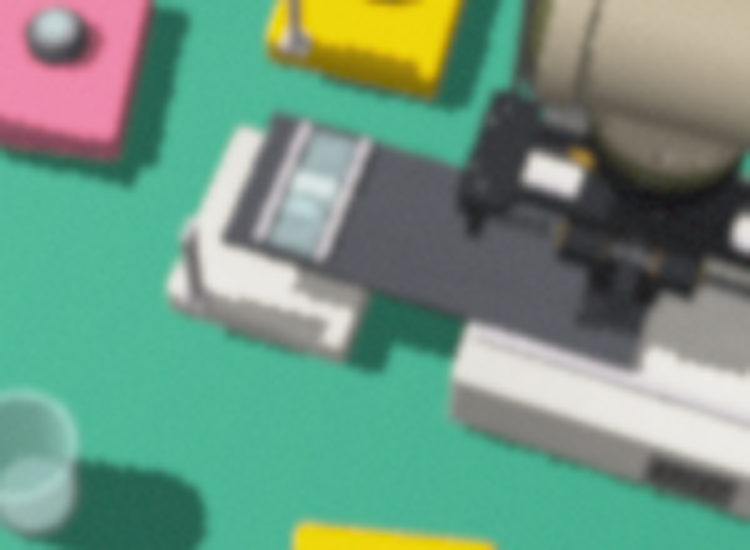

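View pics/top6c.png

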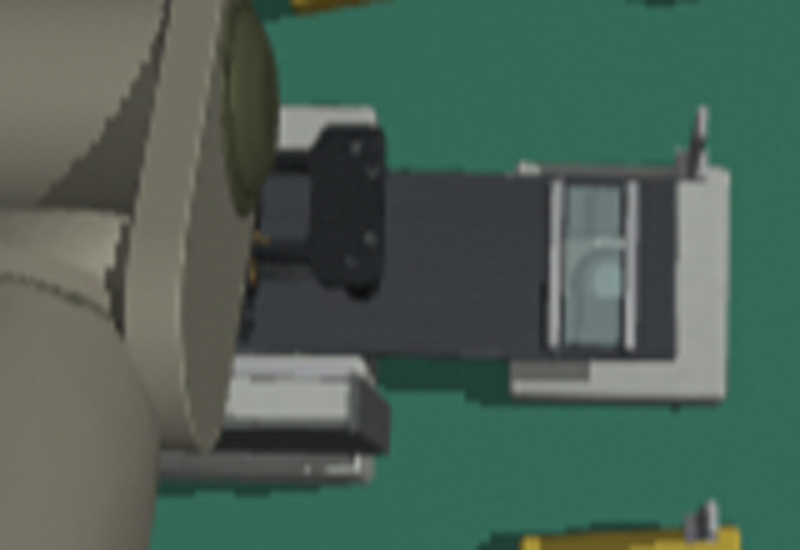

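View pics/wrist6.png

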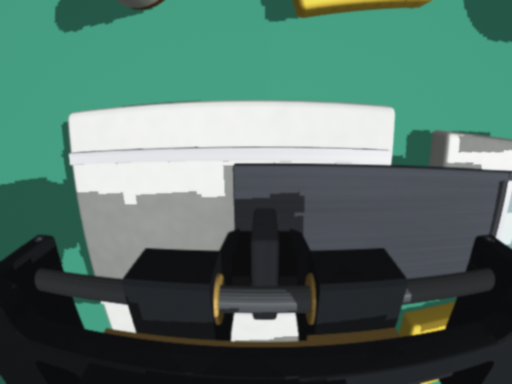

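```bash
python3 -W ignore - <<'E'
import cv2
a=cv2.imread("pics/top6.png")[135:195,235:285];b=cv2.imread("pics/scene6.png")[178:228,220:262]
cv2.imwrite("pics/z6t.png",cv2.resize(a,None,fx=10,fy=10,interpolation=cv2.INTER_CUBIC))
cv2.imwrite("pics/z6s.png",cv2.resize(b,None,fx=12,fy=12,interpolation=cv2.INTER_CUBIC))
E
```

```text
(no output)
```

View pics/z6t.png

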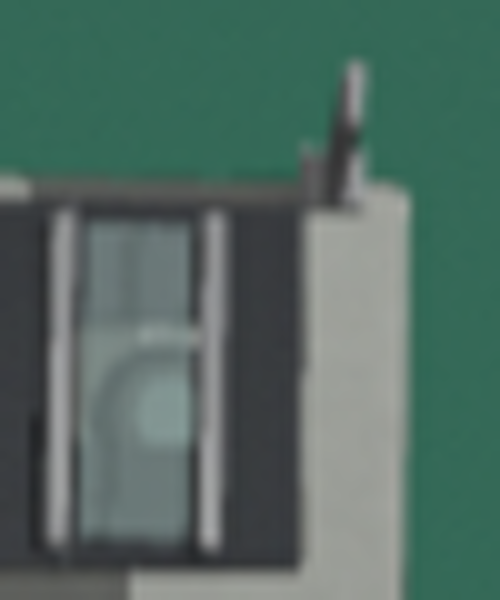

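View pics/z6s.png

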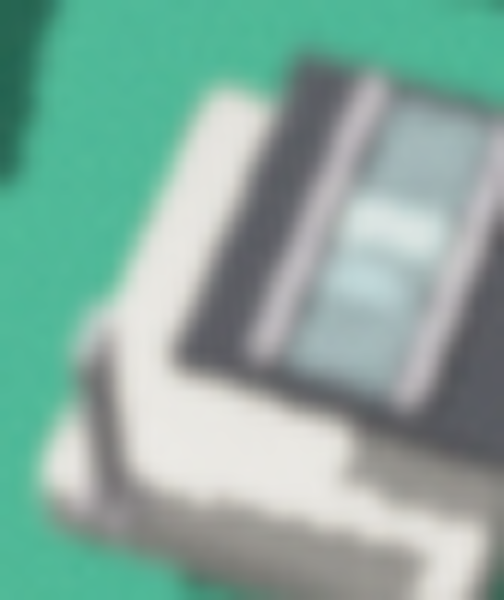

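```bash
python3 -W ignore - <<'E'
from h import *
tp=optics.calibration("top");sc=optics.calibration("scene")
def st(P):
    d=P-S(0,0,0);a,b=np.cos(p[2]),np.sin(p[2]);return np.round([1e3*(a*d[0]+b*d[1]),1e3*(-b*d[0]+a*d[1])],1)
Z=lambda x,y:(235+(x+.5)/10-.5,135+(y+.5)/10-.5)
W=lambda x,y:(220+(x+.5)/12-.5,178+(y+.5)/12-.5)
for n,uv,z in (("bladetop",Z(357,93),.113),("e+",Z(304,205),.078),("e-",Z(299,568),.078)):print("top",n,st(unproj(tp,uv,z)))
for n,uv,z in (("bladetop",W(95,332),.113),("e+",W(176,358),.078),("e-",W(300,55),.078)):print("sc",n,st(unproj(sc,uv,z)))
print("tcp",st(arm.read_ee_pos()))
E
```

```text
top bladetop [156.9  60.9]
top e+ [146.7  42.7]
top e- [146.4 -45.8]
sc bladetop [156.1  61.5]
sc e+ [144.6  44.9]
sc e- [146.1 -42.4]
tcp [-75.4   1.1]
```

Top and scene views agree that the gap is about 10.5 mm. I'll advance by that amount and re-check.

```bash
python3 -W ignore - <<'E'
from h import *
arm.move_straight(S(-.2227+.1577,.001,.092),rate=.03);arm.sleep(.3)
print(arm.read_time(),arm.read_ft_force().round(1),arm.read_ft_torque().round(2),arm.read_grip_width(),arm.read_ee_pos())
a=optics.get_image("top")[:,:,::-1];b=optics.get_image("scene")[:,:,::-1];cv2.imwrite("pics/top7.png",a);cv2.imwrite("pics/scene7.png",b)
cv2.imwrite("pics/z7t.png",cv2.resize(a[135:195,235:285],None,fx=10,fy=10,interpolation=cv2.INTER_CUBIC))
cv2.imwrite("pics/z7s.png",cv2.resize(b[178:228,220:262],None,fx=12,fy=12,interpolation=cv2.INTER_CUBIC))
E
```

```text
17.75 [1.  4.  3.7] [ 0.78 -0.07 -0.02] 0.011698049572774448 [0.57224526 0.10217186 0.09207305]
```

View pics/z7t.png

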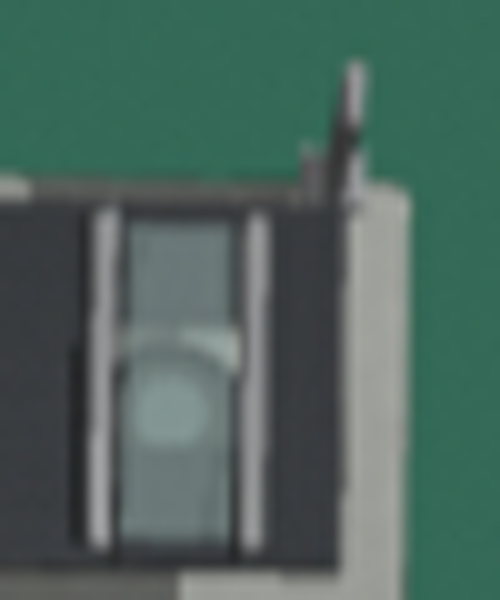

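View pics/z7s.png

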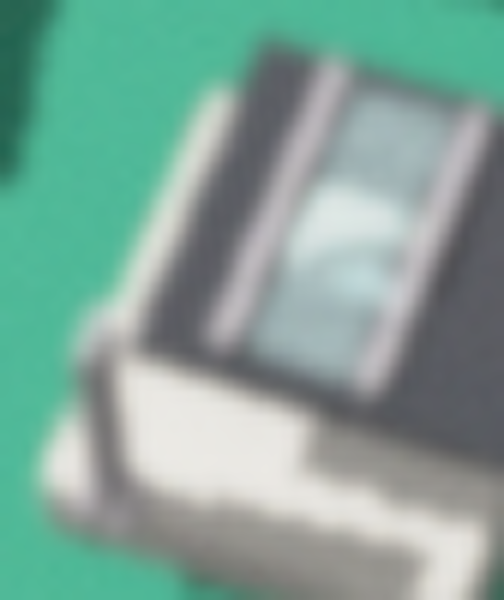

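View pics/scene7.png

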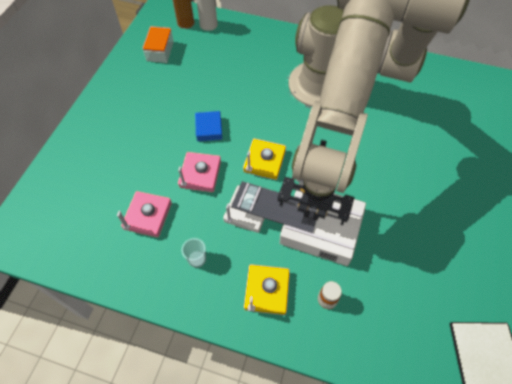

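View pics/top7.png

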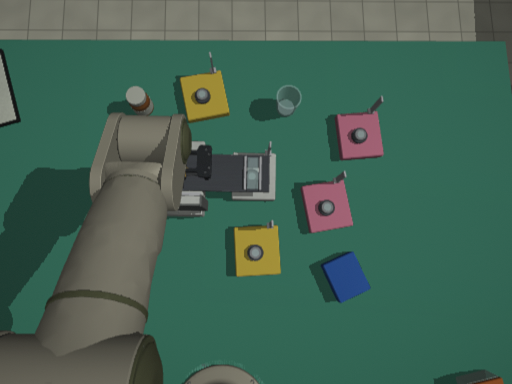

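```bash
python3 -W ignore - <<'E'
from h import *
tp=optics.calibration("top");sc=optics.calibration("scene")
def st(P):
    d=P-S(0,0,0);a,b=np.cos(p[2]),np.sin(p[2]);return np.round([1e3*(a*d[0]+b*d[1]),1e3*(-b*d[0]+a*d[1])],1)
Z=lambda x,y:(235+(x+.5)/10-.5,135+(y+.5)/10-.5)
W=lambda x,y:(220+(x+.5)/12-.5,178+(y+.5)/12-.5)
for n,uv,z in (("bladetop",Z(357,93),.113),("bladebase",Z(350,190),.028),("e+",Z(345,205),.078),("e-",Z(339,567),.078)):print("top",n,st(unproj(tp,uv,z)))
for n,uv,z in (("bladetop",W(95,332),.113),("bladebase",W(115,510),.028),("e+",W(130,348),.078),("e-",W(262,40),.078)):print("sc",n,st(unproj(sc,uv,z)))
print("tcp",st(arm.read_ee_pos()))
a=cv2.imread("pics/top7.png")[150:225,150:225];b=cv2.imread("pics/top6.png")[120:230,130:290]
cv2.imwrite("pics/z8.png",cv2.resize(a,None,fx=7,fy=7,interpolation=cv2.INTER_CUBIC))
E
```

```text
top bladetop [156.9  60.9]
top bladebase [161.   59.5]
top e+ [156.6  42.9]
top e- [156.  -45.4]
sc bladetop [156.1  61.5]
sc bladebase [155.3  64.3]
sc e+ [155.7  46. ]
sc e- [156.2 -43.3]
tcp [-65.4   1. ]
```

View pics/z8.png

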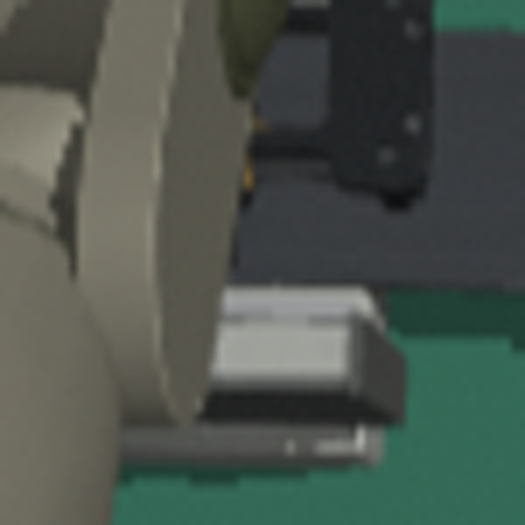

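```bash
python3 -W ignore - <<'E'
from h import *
tp=optics.calibration("top")
for t in (1.37,1.5,1.57,1.65,1.77):
    print(t,((proj(tp,S(p[5]+.059,p[4]+.154*np.cos(t)-.002*np.sin(t),.095+.154*np.sin(t)))-150+.5)*7).round())
arm.move_straight(arm.read_ee_pos()+S(.0011,0,0)-S(0,0,0),rate=.02);arm.sleep(.5)
q=arm.read_ee_pos();arm.sleep(.4);print(arm.read_ee_pos()-q,q,arm.read_grip_width(),arm.read_ft_force().round(1),arm.read_time())
b=optics.get_image("top")[:,:,::-1];cv2.imwrite("pics/z9t.png",cv2.resize(b[135:195,235:285],None,fx=10,fy=10,interpolation=cv2.INTER_CUBIC))
E
```

```text
1.37 [355. 257.]
1.5 [352. 328.]
1.57 [350. 367.]
1.65 [348. 412.]
1.77 [347. 480.]
[3.32681847e-06 3.64436612e-05 3.53427764e-05] [0.57219782 0.10150463 0.09205272] 0.011466308583861539 [0.5 6.  5.3] 19.0
```

View pics/z9t.png

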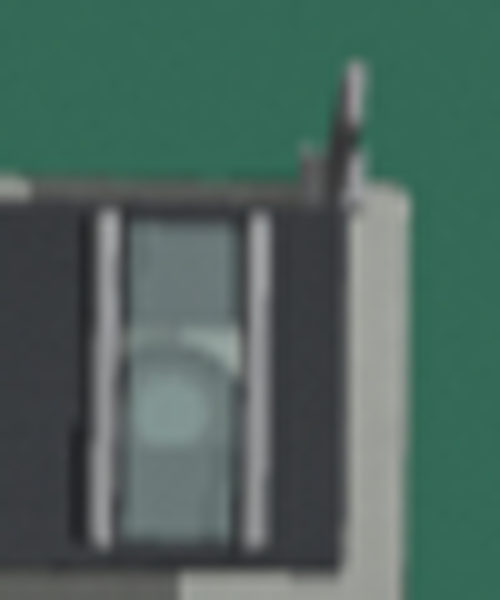

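The cover's top corner is at (355,387) in the crop, which gives about 1.6 rad. The plate edge is in line with the blade to within about 1 mm, so I'm handing in.

```bash
python3 -c "
from plant import arm
arm.finish_job();print(arm.read_time(),arm.read_grip_width(),arm.read_ft_force().round(1))"
```

```text
the job is handed in; nothing more can be done
the job is handed in; nothing more can be done
```

I folded the cover upright by its tab and let it go. I then gripped the plate's fin with 40 N, slid the plate out along the stand and handed in at about 19 s while still holding it. The job reports no verdict.

- **Plate edge:** the top and scene views put it 0.2–0.6 mm short of the marker, and I then pushed it about 0.7 mm further. A last top picture shows it in line. An earlier wrist estimate put the marker about 1–2 mm further out, and the top-view reading at the blade's foot put it about 4 mm further out. I trusted the readings at the blade's top.
- **Sideways and level:** the edge's middle is within about 2 mm of the centreline. I did not measure the tilt; I saw no tipping in the pictures and the wrist forces stayed at a few newtons.
- **Stillness:** the tool drifted less than 0.1 mm over 0.4 s at the last reading.
- **Cover:** about 1.6 rad in the top view taken just before that last push, inside the allowed 1.37–1.77.
- **Bystanders:** the jar, beaker and slide box look unmoved in the pictures.

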